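# Join the grow-light modules and test the joint

## Robot

A 7-joint arm with a two-finger parallel gripper is mounted at the origin on the work surface. World frame = base frame: x ahead of the robot, y to its left, z up, the work surface at z = 0. Lengths are in m, angles in rad, forces in N, time in s.
With the tool pointing down it reaches from about 0.425 to 0.875 m from the base axis. Payload 8.4 kg.
Tool frame: the origin (TCP) lies midway between the tips of the shut fingers; the grasp point (between the pads) lies robot.hold_point_z behind it (robot.hold_point_z is the distance from the TCP to the grasp point, in m); z points along the fingers, x is the direction in which the jaws open and shut, and the axes are right-handed (so a half turn about z gives the same grasp; the last joint's range is limited). The gripper opens to 85 mm and grips with 20 to 120 N. Pads are 22 mm wide; open, the fingers measure 114 mm over their backs; the gripper's body (76 mm by 85 mm) begins 54 mm behind the grasp point. The pads swing forward as they close: fully open they stand 13 mm farther back than shut.
Start: joints at [1.079, 0.333, 0.04, 1.465, -0.013, 1.343, -0.059], TCP at [0.249, -0.6, 0.231] pointing down, gripper open.
Joint ranges: [-2.58, 2.58], [-0.38, 2.09], [-1.3, 1.39], [0.25, 2.4], [-1.5, 4.64], [0.08, 2.09], [-2.65, 2.65]. Speed limits (rad/s): [2.22, 2.22, 2.79, 2.79, 3.14, 3.14, 3.14].

## Interface

Orientations are given as a unit quaternion [x, y, z, w].
In Python, from workcell import robot, gripper_to, kin, vision, ticket gives the robot as it stands. The module is installed in compiled form; this text tells all that it offers. Calls block until the motion is done:
- robot.move_to(position, orientation): joint-space move of the TCP to a pose.
- robot.line_to(position, rotation=None, v=0.15, force_limit=None): straight line of the TCP; rotation=None keeps the orientation; v is the mean speed in m/s. With force_limit (N) it stops when the force on the tool has changed by that much, and returns True; else False.
- robot.movej(angles): joint-space move.
- gripper_to(opening, f_grip=None): opening from 0.0 (shut) to 1.0 (fully open); f_grip is the grip in N (None keeps the last); returns when the fingers have stopped.
- robot.dwell(seconds).
- kin.solve_ik(position, orientation): joint angles nearest the present ones, or None.
- robot.get_state(): the state.
- vision.capture(name): name is "scene" or "top"; returns a dict with "pixels" (480x640x3 uint8, blue, green, red), "camera_matrix" (3x3 intrinsics, pixels), "D" ([k1, k2, p1, p2, k3] as OpenCV has them; the pictures are not rectified), "xyz" and "attitude" of the camera in the world. Camera axes: x right, y up, looking along -z (the intrinsics and any distortion apply to the point x, -y, -z); pixel columns grow to the right and rows downward; lengths in m; the calibration is good to about 2 mm. A picture is of the moment at which its call begins. There is no depth.
A pose or a line that the arm cannot do raises robot.Unreachable and nothing moves.
- ticket.finish_job(): hands the job in, once; it reports no verdict.
Trained networks look in the newest picture that a camera, given by its name, has taken for a name from the list of things; names that differ only in an ending like _2 or _b are one class to them, and where a whole thing is asked for, a point or a joint stands for the part that bears it (a point fixed in the world has none). Each returns a list of dicts, best first, with "confidence" (0 to 1); they miss things now and then, are a little off and sometimes report something else, mostly with a low value. They report only what shows in the picture. A call takes as long as a camera call.
- vision.boxes_of(camera, thing): "rect" ([left, top, right, bottom] in pixels, round what is visible of it).
- vision.masks_of(camera, thing): "pixels" (480x640 bool, what is visible of it) and "rect" ([left, top, right, bottom] in pixels, round what is visible of it).
- vision.landmark_of(camera, thing): "at" ([column, row] in pixels: a listed point, or the origin of a listed thing).
The state is a dict: "clock": time; "joint_positions": joint angles; "qvel": joint speeds; "effort": joint torques, N m; "ee_pos": TCP position; "tcp_rot": TCP orientation; "force": force on the tool from outside, world axes, zero at the start; "ft_torque": the same for the moment, N m; "opening": opening from 0.0 (shut) to 1.0 (fully open).
Only numpy, scipy, OpenCV 4.12 (cv2) and the standard library are available. Lean on these libraries where they do the work, as an engineer would, in place of code of your own. Each camera call takes 0.05 s, during which the arm holds its last target. There are 200 camera calls.

## Task

Close the gap in the row of grow lights: bring the loose light up against the bolted-down one so that their ends meet flush and the two are in line on the aluminium strip, and let go of it. Then take the black probe and press its sprung tip on the round test disc of the bolted light first, then on that of the loose light, holding it there a moment each time, the lights staying joined. Lay the probe back on its rest, and leave the three seedling punnets where they stand.

Things in the scene. Friction and masses are not known exactly. Their poses are not given: they have to be found in the camera images.
- base_strip: Aluminium strip fixed to the bench, 420 long x 90 wide x 8 thick. Origin at the centre of its underside; x along its length, z up. A white grow light (150 x 50 x 40 high) is bolted on it, centred across it, at x = -200 to -50 mm, between two brackets 12 mm high. The strip from x = -50 to +210 mm is bare and carries the loose light.
- fixed_end (a point): Centre of the bolted light's free end face, at strip x = -50 mm, 28 mm above the bench. Axes as the strip's: x points out of the face, towards the loose light.
- fixed_disc (a point): Centre of the top of the brass test disc (20 across, 2 proud of the light's top) on the bolted light, 30 mm from its free end, on the centre line, 50 mm above the bench.
- loose_mid (a point): Centre of the loose white grow light, 150 long (x) x 50 wide (y) x 40 high (z), 0.3 to 0.65 kg, straight-sided. Starts standing on the strip, 40 to 100 mm from the bolted light and somewhat askew, its -x end (the one with the test disc, to be joined) towards it. 20 mm above its underside, 28 mm above the bench.
- loose_end (a point): Centre of the loose light's end face to be joined (75 mm from its centre towards -x). Axes as the light's: x points from this face to the light's centre. Joined: it coincides with fixed_end, the x axes parallel.
- loose_disc (a point): Centre of the top of the brass test disc (20 across, 2 proud) on the loose light, 30 mm from the end to be joined, on the centre line, 42 mm above the light's underside.
- probe_mid (a point): Centre of the black probe's handle: a bar 170 long (x) x 24 wide (y) x 24 high (z), level on its rest, z up, about 0.15 kg. At x = +75 mm a leg hangs down: a steel collar 16 across to 30 mm below the handle's centre, then a brass pin 6 across with a round end.
- probe_point (a point): The very end of the brass pin: with the spring relaxed, 75 mm in +x and 60 mm below the handle's centre. To be pressed straight down on the test discs with the handle level.
- probe_tip (a joint): How far the brass pin is pushed up into its leg: 0 relaxed, 0.008 m fully in; spring of 0.4 N per mm. A touch counts when it is pressed in by more than 1 mm.
- rest_mid (a point): Where the probe handle's centre lies on its rest, 82 mm above the bench; x along the handle (leg at +x), z up. Grey stand fixed to the bench: base 130 x 85 x 10; two uprights 14 thick (x), 48 wide (y) at x = -45 and +45, tops at 70 mm, with 7 mm high cheeks 36 mm apart. Open between the uprights (76 mm): the handle is gripped there, at its middle, from above.
- punnet_a: Seedling punnet: black tray with clear domed lid, 172 x 112 x 88 high, loose, beyond the strip. Origin at the centre of its underside. To be left alone.
- punnet_b: The same, another one beyond the strip. To be left alone.
- punnet_c: The same, at the left side of the bench. To be left alone.

How it is judged:
On the way, in this order (a step that is already met when the one before it is completed fails the run):
1. the loose light is joined flush and in line with the bolted one, and let go (x of loose_end in the frame of fixed_end between -0.003 and 0.002 m and y of loose_end in the frame of fixed_end between -0.004 and 0.004 m and z of loose_end in the frame of fixed_end between -0.003 and 0.003 m and angle between the x axis of loose_end and the x axis of fixed_end, either way round below 0.035 rad and angle between loose_mid's own z axis and vertical below 0.03 rad and contact force between the fingers and loose_light below 0.3 N), for 0.2 s.
2. the probe's tip is pressed on the bolted light's disc, the lights still joined (distance between probe_point and fixed_disc below 0.0105 m and value of joint probe_tip above 0.001 m and x of loose_end in the frame of fixed_end between -0.003 and 0.002 m and y of loose_end in the frame of fixed_end between -0.004 and 0.004 m and z of loose_end in the frame of fixed_end between -0.003 and 0.003 m and angle between the x axis of loose_end and the x axis of fixed_end, either way round below 0.035 rad and angle between loose_mid's own z axis and vertical below 0.03 rad), for 0.2 s.
3. then the probe's tip is pressed on the loose light's disc, the lights still joined (distance between probe_point and loose_disc below 0.0105 m and value of joint probe_tip above 0.001 m and x of loose_end in the frame of fixed_end between -0.003 and 0.002 m and y of loose_end in the frame of fixed_end between -0.004 and 0.004 m and z of loose_end in the frame of fixed_end between -0.003 and 0.003 m and angle between the x axis of loose_end and the x axis of fixed_end, either way round below 0.035 rad and angle between loose_mid's own z axis and vertical below 0.03 rad), for 0.2 s.
At the end, for the whole second after the job is handed in: Loose light upright on the strip, its end within 2 mm of the bolted light's end, 4 mm sideways, 3 mm in height, 0.035 rad in direction; probe level and still on its rest, leg on its starting side, handle centre within 20 mm lengthwise, 10 mm sideways, 4 mm in height of its place (x of loose_end in the frame of fixed_end between -0.003 and 0.002 m and y of loose_end in the frame of fixed_end between -0.004 and 0.004 m and z of loose_end in the frame of fixed_end between -0.003 and 0.003 m and angle between the x axis of loose_end and the x axis of fixed_end, either way round below 0.035 rad and angle between loose_mid's own z axis and vertical below 0.03 rad and x of probe_mid in the frame of rest_mid between -0.02 and 0.02 m and y of probe_mid in the frame of rest_mid between -0.01 and 0.01 m and z of probe_mid in the frame of rest_mid between -0.004 and 0.004 m and angle between probe_mid's own z axis and vertical below 0.08 rad and linear speed of each of probe, loose_light below 0.01 m/s and x of probe_point in the frame of rest_mid above 0.04 m); the robot touches nothing.
It fails at once if a seedling punnet is shifted by more than 20 mm or tipped (distance of any of punnet_a, punnet_b, punnet_c from where it was at the start of the episode above 0.02 m or angle between any of punnet_a, punnet_b, punnet_c's own z axis and vertical above 0.2 rad).
It also fails if it takes over 58 s, if anything falls off the work surface, if the arm or the gripper's body presses on something with over 40 N, if the wrist force passes 120 N, or if a joint passes its speed limit or range.

## Working session

There is one attempt and no reset: what is moved stays moved. The work goes in short steps, each a Python script; the robot and the scene stay as the last script left them, time stands still between calls to the robot, and variables do not carry over. Pictures are saved under pics/ and viewed, about 8 in all and at most 12, crops included, and the job is handed in when it is done.

```bash
mkdir -p pics; ls
cat > h.py <<'E'
import numpy as np, cv2
from scipy.spatial.transform import Rotation as R
from workcell import robot, gripper_to, kin, vision, ticket
def ray(c,uv):
    n=cv2.undistortPoints(np.array([[uv]],float),np.array(c["camera_matrix"],float),np.array(c["D"],float))[0,0]
    q=c["attitude"]; q=np.array(q,float)
    M=R.from_quat(q).as_matrix() if q.size==4 else q
    return np.array(c["xyz"],float), M@np.array([n[0],-n[1],-1.])
def at_z(c,uv,z):
    o,d=ray(c,uv); return o+d*(z-o[2])/d[2]
def proj(c,P):
    q=np.array(c["attitude"],float); M=R.from_quat(q).as_matrix() if q.size==4 else q
    p=(np.atleast_2d(P)-np.array(c["xyz"]))@M; p=p*[1,-1,-1]
    return cv2.projectPoints(p.astype(float),np.zeros(3),np.zeros(3),np.array(c["camera_matrix"],float),np.array(c["D"],float))[0][:,0]
def down(yaw): # tool z down, tool x along yaw
    return R.from_matrix(np.array([[np.cos(yaw),np.sin(yaw),0],[np.sin(yaw),-np.cos(yaw),0],[0,0,-1]]).T.T).as_quat()
E
python3 - <<'E'
from h import *
s=robot.get_state(); print(s["clock"],s["ee_pos"],s["tcp_rot"],robot.hold_point_z)
Z=dict(fixed_end=.028,fixed_disc=.05,loose_mid=.028,loose_end=.028,loose_disc=.05,probe_mid=.082,probe_point=.022,rest_mid=.082,base_strip=0,punnet_a=0,punnet_c=0)
for n in ("top","scene"):
    c=vision.capture(n); cv2.imwrite(f"pics/{n}0.png",c["pixels"]); print(n,np.round(c["xyz"],3),np.round(c["attitude"],3),c["camera_matrix"][0],c["D"])
    for k,z in Z.items():
        for d in vision.landmark_of(n,k)[:3]: print(k,np.round(d["at"],1),round(d["confidence"],2),np.round(at_z(c,d["at"],z),4))
E
```

```text
pics
0.0 [ 0.24859298 -0.60006212  0.23041705] [ 8.31486741e-01 -5.55543980e-01 -7.07098353e-04 -4.31227276e-04] 0.0187
top [0.461 0.093 1.583] [ 0.031 -0.038 -0.696  0.716] [615.32123311   0.         312.77446154] [-0.19126072  0.          0.          0.          0.        ]
fixed_end [328.3 301.3] 0.61 [0.4717 0.0375 0.028 ]
fixed_end [454.1 289.8] 0.5 [ 0.5088 -0.2837  0.028 ]
fixed_end [264.2 281.6] 0.31 [0.5167 0.2007 0.028 ]
fixed_disc [340.1 305.5] 0.77 [0.462  0.0086 0.05  ]
loose_mid [452.4 291.7] 0.65 [ 0.5038 -0.2793  0.028 ]
loose_mid [263.7 279. ] 0.59 [0.5232 0.2022 0.028 ]
loose_end [292.3 286.4] 0.86 [0.5067 0.1293 0.028 ]
loose_disc [281.8 285.6] 0.61 [0.5072 0.155  0.05  ]
probe_mid [454. 287.] 0.72 [ 0.514  -0.2703  0.082 ]
rest_mid [451.8 292.4] 0.71 [ 0.5006 -0.2649  0.082 ]
base_strip [311.3 296. ] 0.88 [0.4843 0.0805 0.    ]
punnet_a [393.  187.8] 0.89 [ 0.7729 -0.1258  0.    ]
punnet_a [282.7 186.3] 0.83 [0.7676 0.1634 0.    ]
punnet_a [151.1 301.7] 0.68 [0.4558 0.4953 0.    ]
punnet_c [393.  187.8] 0.89 [ 0.7729 -0.1258  0.    ]
punnet_c [282.7 186.3] 0.83 [0
[... 433 characters left out ...]
 0.028 ]
loose_end [327.5 231.9] 0.6 [0.4927 0.1284 0.028 ]
loose_disc [341.  230.2] 0.91 [0.5162 0.1569 0.05  ]
probe_mid [156.9 238.8] 0.6 [ 0.5108 -0.2658  0.082 ]
probe_mid [148.6 283. ] 0.17 [ 0.6464 -0.2699  0.082 ]
probe_point [147.8 280.9] 0.47 [ 0.5814 -0.2942  0.022 ]
rest_mid [156.5 237.4] 0.92 [ 0.5058 -0.2672  0.082 ]
base_strip [310.1 239.6] 0.58 [ 0.4828  0.0864 -0.    ]
punnet_a [464.2 214.9] 0.96 [0.4553 0.4959 0.    ]
punnet_a [227.3 349.5] 0.89 [ 0.776  -0.1204  0.    ]
punnet_a [367.  332.3] 0.79 [0.778  0.1639 0.    ]
punnet_c [464.2 214.9] 0.96 [0.4553 0.4959 0.    ]
punnet_c [227.3 349.5] 0.89 [ 0.776  -0.1204  0.    ]
punnet_c [367.  332.3] 0.79 [0.778  0.1639 0.    ]
```

Run:
```python
import cv2
a=cv2.imread("pics/top0.png")[240:340,240:490]; cv2.imwrite("pics/c1.png",cv2.resize(a,None,fx=3.2,fy=3.2,interpolation=cv2.INTER_CUBIC))
```

```text
(no output)
```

View pics/c1.png

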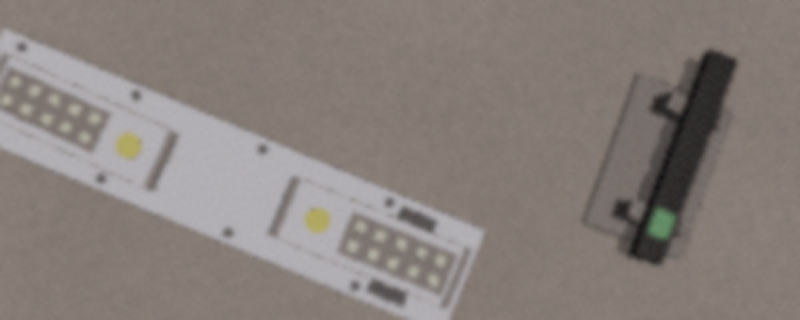

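View pics/scene0.png

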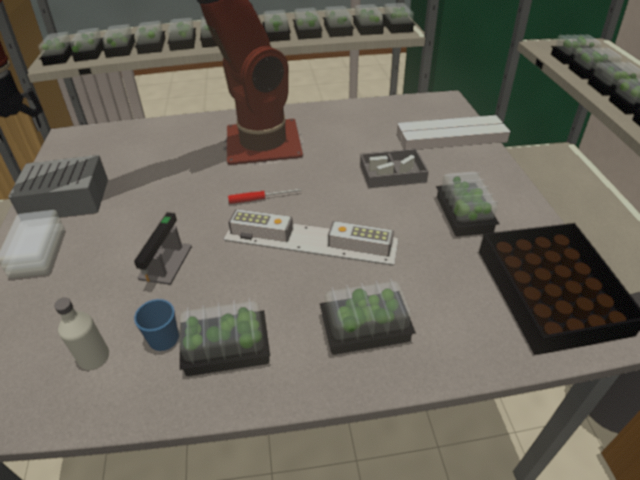

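```bash
cat >> h.py <<'E'
def discs(c):
    hsv=cv2.cvtColor(c["pixels"],cv2.COLOR_BGR2HSV)
    m=cv2.inRange(hsv,(15,90,90),(40,255,255))
    n,l,s,ce=cv2.connectedComponentsWithStats(m)
    return [(ce[i],s[i,4]) for i in range(1,n) if s[i,4]>12]
def rect(c,mask,z):
    cs,_=cv2.findContours(mask.astype(np.uint8),cv2.RETR_EXTERNAL,cv2.CHAIN_APPROX_NONE)
    k=max(cs,key=cv2.contourArea)[:,0]
    P=np.array([at_z(c,p,z)[:2] for p in k]); (x,y),(w,h),_=r=cv2.minAreaRect((P*1000).astype(np.float32))
    b=cv2.boxPoints(r); e=max((b[1]-b[0],b[2]-b[1]),key=np.linalg.norm)
    return np.round([x,y,max(w,h),min(w,h),np.degrees(np.arctan(e[1]/e[0])) if e[0] else 90],1)
E
python3 - <<'E'
from h import *
for n in ("top","scene"):
    c=vision.capture(n)
    for p,a in discs(c): print(n,"disc",np.round(p,1),a,np.round(at_z(c,p,.05),4))
    for k,z in (("base_strip",.008),("loose_mid",.048),("fixed_end",.048),("probe_mid",.088),("rest_mid",.01)):
        for m in vision.masks_of(n,k)[:2]: print(n,k,round(m["confidence"],2),m["rect"],m["pixels"].sum(),rect(c,m["pixels"],z))
    if n=="top":
        # probe dark blob
        g=c["pixels"].max(2); g[:, :430]=255; g[:,475:]=255; g[:250]=255;g[325:]=255
        m=cv2.morphologyEx((g<75).astype(np.uint8),cv2.MORPH_OPEN,np.ones((5,5)))
        print("dark",m.sum(),rect(c,m,.094))
E
```

```text
top disc [279.7 285.1] 33 [0.5084 0.1603 0.05  ]
top disc [338.7 308.3] 31 [0.4549 0.0119 0.05  ]
top base_strip 0.61 [229.9, 249.8, 393.3, 343.6] 4752 [483.   83.1 428.4  96.1  69.3]
top base_strip 0.31 [439.1, 255.2, 473.6, 322.2] 721 [ 513.2 -286.2  178.5   30.4  -18.8]
top loose_mid 0.56 [232.1, 259.1, 294.4, 297.4] 1232 [525.2 201.1 152.5  53.7  66.6]
top fixed_end 0.59 [227.7, 246.2, 390.6, 342.6] 4552 [482.6  84.5 413.   90.9  68.9]
top probe_mid 0.98 [436.2, 258.2, 473.0, 321.1] 806 [ 509.4 -265.8  175.1   32.3  -20.1]
dark 673 [ 528.7 -269.7  130.1   34.1  -22.4]
scene disc [ 21.  137.5] 1391 [-0.1114 -0.7953  0.05  ]
scene disc [  4.8 179.9] 397 [ 0.1361 -0.7647  0.05  ]
scene disc [277.3 220.9] 26 [0.4575 0.0112 0.05  ]
scene disc [342.  228.9] 29 [0.5119 0.1601 0.05  ]
scene disc [146.6 277.7] 15 [ 0.5988 -0.2877  0.05  ]
scene base_strip 0.85 [227.6, 208.6, 398.4, 268.3] 3708 [475.   81.5 430.7 122.3  67.9]
scene loose_mid 0.57 [329.7, 220.3, 397.8, 256.9] 1675 [547.5 195.3 152.8  92.   67.3]
scene loose_mid 0.38 [131.7, 213.1, 177.7, 273.0] 878 [ 478.2 -281.8  216.3   44.   -16.8]
scene fixed_end 0.58 [223.5, 209.4, 398.4, 267.7] 3826 [518.5  78.3 410.1 117.8  68.3]
scene probe_mid 0.86 [129.8, 214.0, 176.2, 274.0] 916 [ 524.1 -270.1  204.4   46.7  -16. ]
scene rest_mid 0.74 [138.1, 222.6, 190.6, 288.0] 1520 [ 489.8 -251.   187.7   87.5  -22.5]
```

Run:
```python
from h import *
a=np.radians(66.6); u=np.array([np.cos(a),np.sin(a)]); p=np.array([.510,.160])+u*.060
best=None
q0=np.array(robot.get_state()["joint_positions"])
for y in (a+np.pi/2,a-np.pi/2):
    j=kin.solve_ik([*p,.12],down(y)); print(y,None if j is None else np.round(j,2))
    if j is not None and (best is None or abs(j[6])<abs(best[0][6])): best=(j,y)
y=best[1]
robot.move_to([*p,.12],down(y)); robot.line_to([*p,.017],v=.1)
gripper_to(0.0,f_grip=25)
s=robot.get_state(); print(s["clock"],s["ee_pos"],s["opening"],s["force"],y)
c=vision.capture("top"); cv2.imwrite("pics/top1.png",c["pixels"])
for q,ar in discs(c): print("disc",np.round(q,1),ar,np.round(at_z(c,q,.05),4))
im=c["pixels"][230:350,220:400]; cv2.imwrite("pics/c2.png",cv2.resize(im,None,fx=4,fy=4,interpolation=cv2.INTER_CUBIC))
```

```text
2.7331856086231197 [ 0.4   0.49 -1.09  1.74  0.47  1.2   1.92]
-0.40840704496667324 [ 0.36  0.46 -1.02  1.75  0.42  1.18 -1.19]
6.4583 [0.53386866 0.21529644 0.01745017] 0.5795978848370548 [-2.48264643 -0.22689985  5.84218469] -0.40840704496667324
disc [338.6 308.6] 35 [0.4541 0.0122 0.05  ]
```

View pics/c2.png

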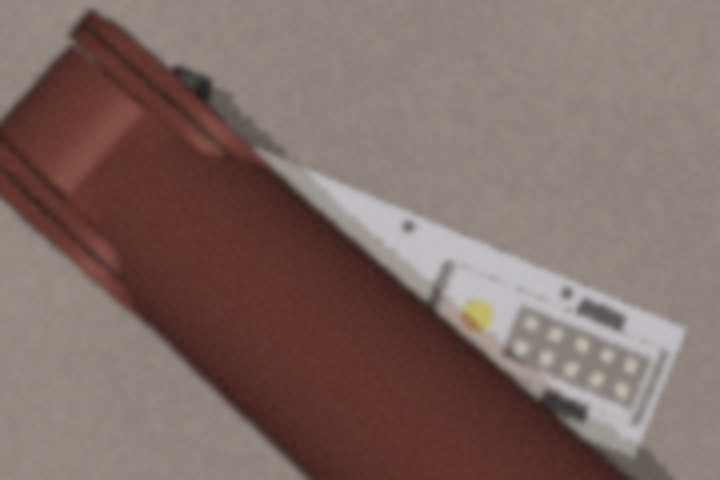

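Run:
```python
from h import *
a=np.radians(69.1); u=np.array([np.cos(a),np.sin(a)]); f=np.array([.456,.0117])
rot=down(a-np.pi); rot=down(a-np.pi/2)
z=.0178
robot.line_to([*(f+u*.135),z],rot,v=.06)
s=robot.get_state(); print(s["clock"],s["ee_pos"],s["force"])
r=robot.line_to([*(f+u*.108),z],rot,v=.03,force_limit=10)
s=robot.get_state(); t=np.array(s["ee_pos"])[:2]-f
print(r,s["clock"],s["ee_pos"],s["force"],"along",t@u,"lat",t@[-u[1],u[0]])
gripper_to(1.0)
robot.line_to([*s["ee_pos"][:2],.15],v=.2)
# withdraw towards the probe
P=np.array([.509,-.268]); b=np.radians(-20)
for y in (b+np.pi/2,b-np.pi/2):
    j=kin.solve_ik([*P,.16],down(y)); print(y,None if j is None else np.round(j,2))
robot.move_to([*P,.18],down(b+np.pi/2) )
s=robot.get_state(); print(s["clock"],np.round(s["joint_positions"],2))
c=vision.capture("top"); cv2.imwrite("pics/top2.png",c["pixels"])
D=[]
for q,ar in discs(c): D.append(at_z(c,q,.05)); print("disc",np.round(q,1),ar,np.round(D[-1],4))
im=c["pixels"][240:340,220:420]; cv2.imwrite("pics/c3.png",cv2.resize(im,None,fx=4,fy=4,interpolation=cv2.INTER_CUBIC))
c=vision.capture("scene")
cv2.imwrite("pics/scene2.png",c["pixels"])
for q,ar in discs(c): print("sdisc",np.round(q,1),ar,np.round(at_z(c,q,.05),4))
im=c["pixels"][195:275,220:400]; cv2.imwrite("pics/c4.png",cv2.resize(im,None,fx=4.4,fy=4.4,interpolation=cv2.INTER_CUBIC))
```

```text
8.0417 [0.50380177 0.13721173 0.01748807] [-0.15400588 -1.86410629 -2.58298209]
True 8.6167 [0.4986799  0.12389498 0.01745212] [2.1713926  1.23719985 2.63357914] along 0.12003859312390444 lat 0.00015246223496079623
1.2217304763960306 [ 1.36  0.52 -1.24  1.7   0.51  1.3   1.24]
-1.9198621771937625 [ 1.26  0.42 -1.06  1.7   0.39  1.25 -1.81]
11.775 [ 1.37  0.5  -1.25  1.68  0.49  1.33  1.26]
disc [316.6 298.9] 31 [0.4766 0.0675 0.05  ]
disc [338.6 308.4] 30 [0.4548 0.0121 0.05  ]
sdisc [ 15.9 118.2] 2444 [-0.2619 -0.8644  0.05  ]
sdisc [  4.7 179.8] 396 [ 0.1354 -0.7651  0.05  ]
sdisc [277.3 220.9] 26 [0.4575 0.0112 0.05  ]
sdisc [301.1 224.3] 27 [0.4794 0.0667 0.05  ]
sdisc [146.6 277.7] 17 [ 0.5987 -0.2877  0.05  ]
```

View pics/c3.png

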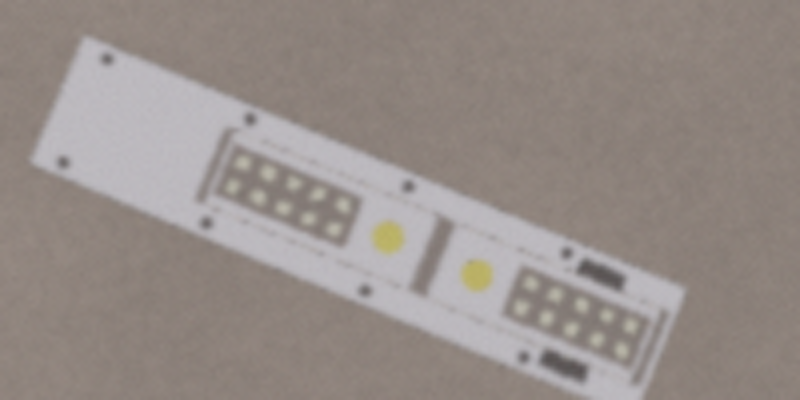

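View pics/c4.png

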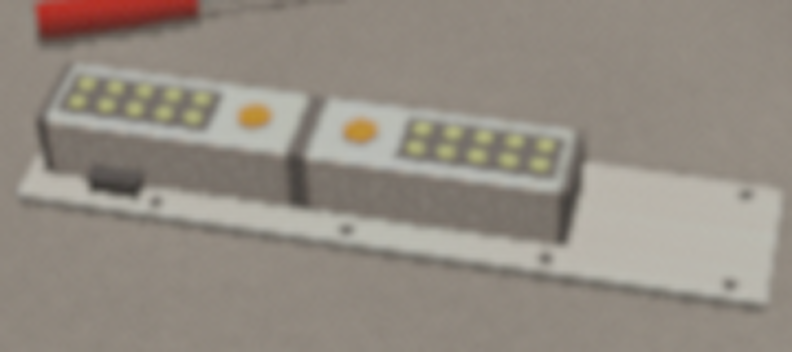

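```bash
python3 - <<'E'
from h import *
for n in ("top","scene"):
    c=vision.capture(n); g=cv2.cvtColor(c["pixels"],cv2.COLOR_BGR2GRAY)
    f=np.array([.4548,.0121]) if n=="top" else np.array([.4575,.0112]); a=np.radians(69.); u=np.array([np.cos(a),np.sin(a)]); v=np.array([-u[1],u[0]])
    # rectified top-plane view, 0.25 mm/px, x along strip from disc f
    S=np.arange(-140,200,.5); T=np.arange(-30,30,.5)
    gr=np.array([[*(f+u*s/1000+v*t/1000),.048] for t in T for s in S])
    px=proj(c,gr).astype(np.float32).reshape(len(T),len(S),2)
    w=cv2.remap(cv2.GaussianBlur(c["pixels"],(0,0),.5),px[...,0],px[...,1],cv2.INTER_CUBIC)
    cv2.imwrite(f"pics/rect_{n}.png",w)
    h=cv2.cvtColor(w,cv2.COLOR_BGR2HSV).astype(float); d=(h[...,2].max()-h[...,2])+h[...,1]*.5
    # panel centre line: v-centroid of darkness in columns within |t|<19
    tt=np.abs(T)<19
    for nm,lo,hi in (("fixed",-100,-25),("loose",85,160)):
        sel=(S>lo)&(S<hi); D=d[np.ix_(tt,sel)]; D=np.clip(D-np.percentile(D,40),0,None)
        D=cv2.GaussianBlur(D,(0,0),8)
        yc=(D*T[tt][:,None]).sum(0)/D.sum(0); W=D.sum(0)
        s0=(S[sel]*W).sum()/W.sum(); t0=(yc*W).sum()/W.sum(); print(n,nm,"panel centre",round(s0,1),round(t0,2))
E
python3 - <<'E'
import cv2,numpy as np
a=[cv2.imread(f"pics/rect_{n}.png") for n in("top","scene")]
cv2.imwrite("pics/r.png",np.vstack(a))
E
```

```text
top fixed panel centre -65.3 -0.2
top loose panel centre 123.7 -0.26
scene fixed panel centre -64.9 0.59
scene loose panel centre 124.3 0.12
```

View pics/r.png

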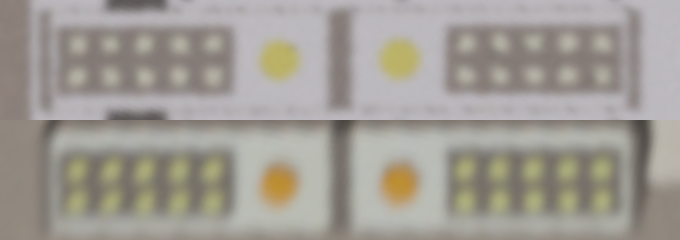

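```bash
cat > plan.py <<'E'
from h import *
b=np.radians(-20); P=np.array([.510,-.267]); zg=.0633
E
python3 - <<'E'
from plan import *
s=robot.get_state(); print(s["clock"],s["opening"])
robot.line_to([*P,zg],down(b+np.pi/2),v=.12)
gripper_to(0.0,f_grip=50)
s=robot.get_state(); print(s["clock"],s["ee_pos"],s["opening"],s["force"])
robot.line_to([*P,.16],v=.12)
s=robot.get_state(); print(s["clock"],s["ee_pos"],s["opening"])
a=np.radians(69); u=np.array([np.cos(a),np.sin(a)]); f=np.array([.456,.0117])
for cd in (249-360,-130,-150,-90): 
    cc=np.radians(cd); t=f-.075*np.array([np.cos(cc),np.sin(cc)])
    j=kin.solve_ik([*t,.13],down(cc+np.pi/2)); print(cd,None if j is None else np.round(j,2))
cc=np.radians(-111); t=f-.075*np.array([np.cos(cc),np.sin(cc)])
robot.move_to([*t,.16],down(cc+np.pi/2))
robot.line_to([*t,zg+.028+.012],v=.1)
s=robot.get_state(); print(s["clock"],s["ee_pos"],np.round(s["joint_positions"],2))
tip=np.array([*f,.062])
for n in("top","scene"):
    c=vision.capture(n); cv2.imwrite(f"pics/{n}3.png",c["pixels"])
    print(n,proj(c,tip),[(np.round(d["at"],1),round(d["confidence"],2)) for k in("probe_point","probe_mid") for d in vision.landmark_of(n,k)[:2]],[(np.round(q,1),ar) for q,ar in discs(c)])
im=c["pixels"][170:270,200:350]; cv2.imwrite("pics/c5.png",cv2.resize(im,None,fx=5,fy=5,interpolation=cv2.INTER_CUBIC))
E
```

```text
11.975 0.9993177744246121
13.6917 [ 0.51018897 -0.26710287  0.06357997] 0.2741182612119417 [-0.55540155  0.32446474  3.16162316]
14.65 [ 0.50947871 -0.26702607  0.1592265 ] 0.27438359777937815
-111 [ 0.76  0.25 -1.12  1.93  0.25  1.12 -0.83]
-130 [ 0.69  0.27 -1.02  1.89  0.25  1.12 -1.13]
-150 [ 0.64  0.28 -0.93  1.86  0.25  1.12 -1.42]
-90 [ 0.89  0.2  -1.25  1.98  0.22  1.1  -0.45]
17.1417 [0.48309693 0.08202318 0.10356527] [ 0.75  0.3  -1.12  1.96  0.31  1.07 -0.87]
top [[339.06848011 307.8925568 ]] [] []
scene [[277.06788003 216.71442359]] [(array([304.9, 201.6]), 0.89), (array([320.8, 233.6]), 0.62)] [(array([ 15.9, 118.2]), np.int32(2447)), (array([ 66.9, 125.2]), np.int32(14)), (array([  4.7, 179.7]), np.int32(397)), (array([276.5, 212.8]), np.int32(13)), (array([277.2, 220.8]), np.int32(35)), (array([301.5, 224.2]), np.int32(32))]
```

View pics/c5.png

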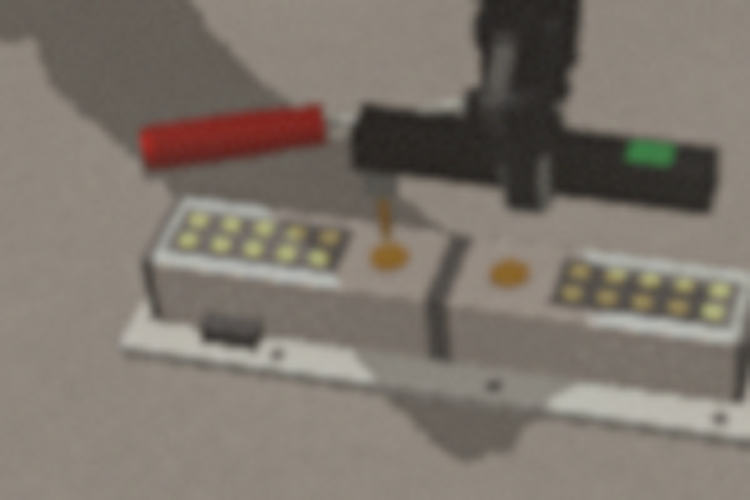

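Run:
```python
from plan import *
rot=down(np.radians(-111)+np.pi/2)
cc=np.radians(-111); o=.075*np.array([np.cos(cc),np.sin(cc)])
for i,d in enumerate(([.456,.0117],[.478,.0671])):
    t=np.array(d)-o
    robot.line_to([*t,zg+.040],v=.08)
    if i:
        c=vision.capture("scene"); print(proj(c,np.array([*d,.062])))
        im=c["pixels"][180:260,230:350]; cv2.imwrite("pics/c6.png",cv2.resize(im,None,fx=5,fy=5,interpolation=cv2.INTER_CUBIC))
        for q,ar in discs(c): print(np.round(q,1),ar)
    f0=robot.get_state()["force"]
    robot.line_to([*t,zg+.0235],v=.04); robot.dwell(.6)
    s=robot.get_state(); print(s["clock"],s["ee_pos"],np.round(np.array(s["force"])-f0,2))
    robot.line_to([*t,zg+.040],v=.06)
```

```text
18.8583 [0.48286217 0.08168183 0.08681129] [-0.3  -0.8   0.63]
[[301.01625157 220.06659183]]
[ 15.9 118.1] 2457
[ 67.  120.8] 50
[  4.7 179.9] 394
[301.1 222.6] 41
[277.3 220.8] 30
21.3833 [0.50487459 0.13712706 0.08682078] [-1.24  0.3   1.77]
```

View pics/c6.png

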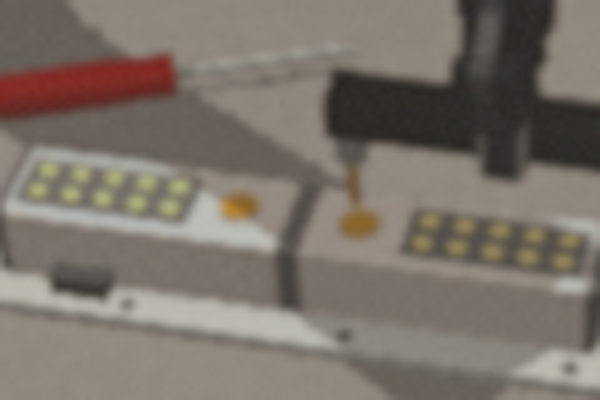

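Run:
```python
from plan import *
cc=np.radians(-111); o=.075*np.array([np.cos(cc),np.sin(cc)])
def favg():
    L=[]
    for _ in range(10): robot.dwell(.05); L.append(robot.get_state()["force"][2])
    return np.mean(L),np.std(L)/3
for i,d in enumerate(([.456,.0117],[.478,.0671])):
    t=np.array(d)-o
    robot.line_to([*t,zg+.040],v=.08); f0=favg()
    robot.line_to([*t,zg+.0225],v=.04); f1=favg()
    print(robot.get_state()["clock"],f0,f1,"dF",f1[0]-f0[0])
    c=vision.capture("scene"); im=c["pixels"][180:260,230:350]; cv2.imwrite(f"pics/p{i}.png",cv2.resize(im,None,fx=5,fy=5,interpolation=cv2.INTER_CUBIC))
    robot.line_to([*t,zg+.040],v=.06)
cv2.imwrite("pics/p.png",cv2.resize(np.hstack([cv2.imread(f"pics/p{i}.png") for i in(0,1)]),(800,267)))
```

```text
24.2833 (np.float64(-1.1079597692544272), np.float64(0.13934376337934393)) (np.float64(0.48666006560049), np.float64(0.1664447282901635)) dF 1.5946198348549172
27.25 (np.float64(-1.6037844137015884), np.float64(0.1302633618507427)) (np.float64(0.8788916732718303), np.float64(0.3029294072015937)) dF 2.482676086973419
```

View pics/p.png

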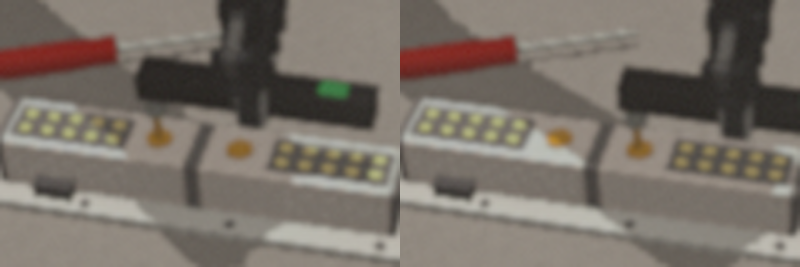

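Run:
```python
from plan import *
e=robot.get_state()["ee_pos"]; robot.line_to([*e[:2],.16],v=.15)
robot.move_to([*P,.16],down(b+np.pi/2))
robot.line_to([*P,zg+.012],v=.12)
print(robot.line_to([*P,zg],v=.03,force_limit=8)); s=robot.get_state(); print(s["clock"],s["ee_pos"],s["force"])
gripper_to(1.0); robot.line_to([*P,.18],v=.12)
robot.movej([1.079,.333,.04,1.465,-.013,1.343,-.059])
s=robot.get_state(); print(s["clock"],s["ee_pos"])
for n in("top","scene"):
    c=vision.capture(n); cv2.imwrite(f"pics/{n}9.png",c["pixels"])
    for q,ar in discs(c): print(n,np.round(q,1),ar,np.round(at_z(c,q,.05),4))
    for m in vision.masks_of(n,"probe_mid")[:1]: print(n,m["rect"],rect(c,m["pixels"],.088))
    if n=="top": A=cv2.resize(c["pixels"][240:340,240:490],(800,320),interpolation=cv2.INTER_CUBIC)
B=cv2.resize(c["pixels"][190:300,120:395],(700,280)); B=cv2.copyMakeBorder(B,0,0,0,100,0)
cv2.imwrite("pics/end.png",np.vstack([A,B]))
```

```text
True
31.4417 [ 0.50989884 -0.26717653  0.06353651] [-1.35742432 -0.53873826  6.24104078]
34.7667 [ 0.24995872 -0.59984521  0.23072098]
top [316.6 298.9] 31 [0.4766 0.0675 0.05  ]
top [338.6 308.4] 30 [0.4548 0.0121 0.05  ]
top [439.1, 255.1, 469.7, 321.4] [ 509.3 -267.   169.4   29.6  -20.8]
scene [ 21.  137.7] 1377 [-0.11   -0.7949  0.05  ]
scene [  4.8 179.9] 398 [ 0.136  -0.7646  0.05  ]
scene [277.3 220.9] 26 [0.4575 0.0112 0.05  ]
scene [301.1 224.3] 27 [0.4794 0.0667 0.05  ]
scene [146.6 277.7] 15 [ 0.5988 -0.2877  0.05  ]
scene [133.8, 212.9, 175.9, 278.3] [ 529.6 -268.4  215.8   49.9  -15.1]
```

View pics/end.png

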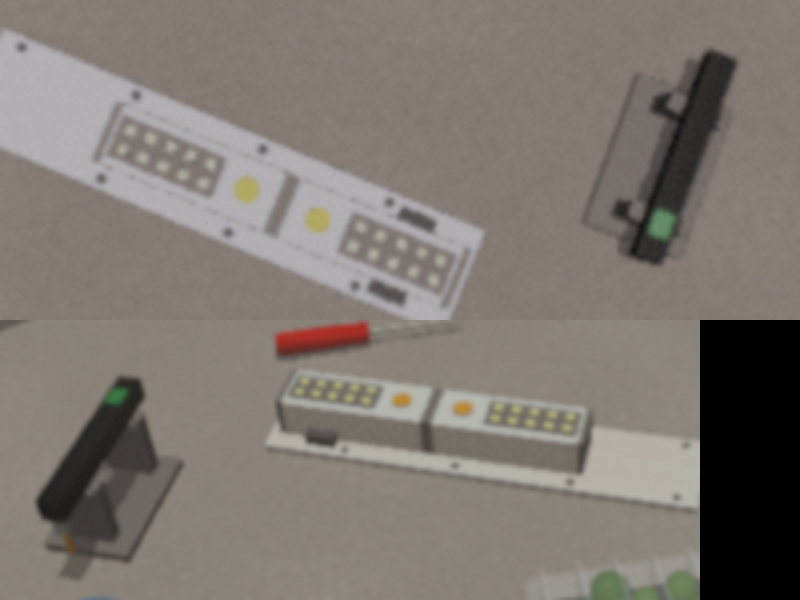

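The lights are still joined, and the probe lies on its rest just as it did at the start.

```bash
python3 -c "
from h import *
ticket.finish_job()"
```

```text
the job is handed in; nothing more can be done
```

The job was handed in at about 35 s on the robot's clock, and no check failed; it reports no verdict.

- **Joining the lights:** I gripped the loose light and slid it along the strip until it stopped against the bolted one, then let go. Afterwards both cameras put the discs 59.5 to 59.7 mm apart, against 60 mm when joined. The light panels were in line to within about 0.5 mm. The disc positions were the same in the last picture, after all the pressing.
- **Pressing the discs:** I pressed the bolted light's disc and then the loose light's. The first round's force readings were noisy, about 0.6 and 1.8 N. I therefore pressed both again in the same order, about 1 mm deeper. Averaged readings then rose by 1.6 N and 2.5 N, which is 4 to 6 mm of spring travel.
- **Probe and punnets:** The probe is back on its rest within about 2 mm of where it started, with its leg on the same side. I kept the arm clear of the punnets, but did not measure them again at the end.

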